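Shut the seed gate, then the flap

TASK

Shut up the seed dispenser for the day: turn the small inner knob clockwise until it sits snug against its stop, firm but not forced, without turning or leaning on the wide outer knob around it, and leave it there. Then close the hinged flap on the dispenser. Leave everything else on the shelf where it is.

Things in the scene. Friction and masses are not known exactly. Their poses are not given: they have to be found in the camera images.
- dispenser: Grey plastic seed dispenser screwed to the shelf: a box 160 (x) by 280 (y) by 100 mm high. Origin under its middle, z up; the knobs stand on its flat top at x = 0, y = +75 mm; the seed mouth with the hinged flap is in its top at y = -70 mm. Its place varies by some 10 to 20 cm, its yaw by up to 0.3 rad.
- inner: Inner knob, white plastic, on the same upright axis as the outer: a bar grip 44 mm long (its x), 14 mm wide (y), 26 mm tall, on a round foot 32 mm across, 4 mm high. Origin on the axis at its underside, 115 mm above the shelf, 0.5 mm above the outer knob's top; the bar spans 3 to 29 mm above it; a black line on top marks +x. It drags steadily at 0.08 N m, either way, and stays where left.
- inner_grip (a point): Point on the knob axis in the middle of the inner knob's bar, 17 mm above that knob's origin; axes as the inner knob's. Turning it clockwise seen from above shuts the seed gate. The stop is hidden and differs from start to start: it is met 0.3 to 1.35 rad clockwise of where the knob stands.
- outer: Outer knob (portion setting), white plastic, a ribbed disc 74 mm across and 14 mm high round the foot of the inner knob. Origin on the axis at its underside, 100.5 mm above the shelf; its top is 114.5 mm above the shelf. It turns very easily (0.025 N m); a push of over 10 N on it counts as leaning on it.
- outer_mark (a point): The small raised pointer on top of the outer knob, 31.5 mm from the axis along its own x and 15 mm above its origin; it may be shifted by at most 4 mm.
- core: Fixed seat inside the dispenser, unseen, on the knob axis 40 mm above the shelf; its pose does not tell where the stop is. It holds a springy buffer for the inner knob: once met, resistance grows 3 N m per rad above the drag. Snug is at least 0.10, best 0.15 to 0.25 N m above the drag; over 0.40 strains the gate. The force acts 20 mm off the axis (10 N = 0.2 N m).
- flap (a joint): Opening of the hinged flap in rad: 0 is shut, lying flat on the dispenser's top; it stands open at 0.85 to 1.2 at the start; range 0 to 1.4. The hinge is stiff (0.06 N m): the flap stays where it is left, with no catch.
- flap_hinge (a point): Middle of the flap's hinge line, 103 mm above the shelf, at x = +45, y = -70 mm of the dispenser; the line runs along the dispenser's y. Its axes turn with the flap: -x points to the free edge, z is the normal of the outer face (up when shut). The flap is 97 mm long, 108 mm wide, 4 mm thick; this point lies mid-thickness.
- flap_edge (a point): Middle of the flap's free edge, 97 mm from the hinge line; when shut it points towards the dispenser's front (-x), when open it is raised.
- saucer: Round terracotta saucer, 130 mm across, 22 mm high, loose on the shelf beside the mouth end; origin under its middle. Bystander.
- bottle: Blue plastic bottle with a white push-down pump top, 62 mm across, 167 mm tall, standing loose beside the knob end; origin under its middle. Bystander.
- brush: Grey plastic hand brush lying behind the dispenser, 235 mm long along its x, 50 mm wide, 38 mm high; origin under the bristle block, 35 mm from its handle end. Bystander.
- trowel: Stainless steel trowel lying in front of the dispenser, about 295 mm long along its x (handle to -x), 28 mm high; origin on the shelf where neck meets blade. Bystander.

How it is judged:
By the outcome, as a careful person would: the job done as asked, in the order asked, and still so for the second after the job is handed in, with the robot touching nothing.
It also fails if it takes over 64 s, if anything falls off the work surface, if the arm or the gripper's body presses on something with over 40 N, if the wrist force passes 120 N, or if a joint passes its speed limit or range.

ROBOT

A 7-joint arm with a two-finger parallel gripper is mounted at the origin on the work surface. World frame = base frame: x ahead of the robot, y to its left, z up, the work surface at z = 0. Lengths are in m, angles in rad, forces in N, time in s.
With the tool pointing down it reaches from about 0.425 to 0.925 m from the base axis. Payload 6.8 kg.
Tool frame: the origin (TCP) lies at the very end of the fingers, on their centre line; the grasp point (between the pads) lies 19 mm behind it; z points along the fingers, y is the line along which they close (so a half turn about z gives the same grasp; the last joint's range is limited). The gripper opens to 85 mm and grips with 20 to 120 N. Pads are 22 mm wide; open, the fingers measure 114 mm over their backs; the gripper's body (76 mm by 85 mm) begins 54 mm behind the grasp point. The pads swing forward as they close: fully open they stand 13 mm farther back than shut.
Start: joints at [1.241, 0.477, 0.022, 1.555, -0.011, 1.109, -0.083], TCP at [0.148, -0.658, 0.231] pointing down, gripper open.
Joint ranges: [-2.96, 2.96], [-0.34, 2.1], [-1.41, 1.46], [0.24, 2.44], [-1.37, 4.51], [0.17, 1.92], [-2.96, 2.96]. Speed limits (rad/s): [2.39, 2.39, 3.14, 3.14, 3.14, 3.14, 3.14].

INTERFACE

Orientations are given as a unit quaternion [w, x, y, z].
In Python, from station import bot gives the robot as it stands.
- The arm moves only by the tool jog_arm, never from a script. Its argument "motion" is a list of rows, each a list of 7 numbers: the turn, a rotation vector about the tool's x, y, z in rad, then the shift along the tool's x, y, z in mm, then the finger opening in mm, from 0 to 85.4. A call has 1 to 10 rows; each row is the pose to reach, as a shift and turn from the pose commanded when the call began, along the tool's axes at that moment; what a row does not reach only later rows make up. A row lasts 1/8 s, in which the tool goes at most 62.5 mm and 10.7 degrees, less where a joint would pass 70% of its speed; a pose out of reach is approached as far as the arm can. A call with a gripper value outside its range is refused whole. The fingers move at their own pace and stop on an object; "grip_force" is the grip in N (left out, the last holds). Time passes only in rows, so rows that repeat a pose let the fingers close. It gives the time, the measured TCP pose, the force, the opening and the grip force at its end, in the units of the state.
- bot.get_obs(): the state, without advancing time (a new reading comes with each control period).
- bot.read_camera(name): name is "scene" or "top"; returns a dict with "pixels" (480x640x3 uint8, red, green, blue), "camera_matrix" (3x3 intrinsics, pixels), "T" (4x4, takes a point from camera to world coordinates). Camera axes: x right, y down, z forward; pixel columns grow to the right and rows downward; lengths in m; the calibration is good to about 2 mm. A picture is of the moment at which its call begins. There is no depth.
- bot.hand_in(): hands the job in; it is judged then, once.
Trained networks look in a picture, given as the dict that the camera call returned (one of the last four; its "shot" number tells which), for a name from the list of things; names that differ only in an ending like _2 or _b are one class to them, and where a whole thing is asked for, a point or a joint stands for the part that bears it (a point fixed in the world has none). Each returns a list of dicts, best first, with "score" (0 to 1); they miss things now and then, are a little off and sometimes report something else, mostly with a low value. They report only what shows in the picture. A call takes as long as a camera call.
- bot.spot_in(thing, picture): "xy" ([column, row] in pixels, amid what is visible of it).
- bot.tip_of(thing, picture): "xy" ([column, row] in pixels: a listed point, or the origin of a listed thing).
The state is a dict: "t": time; "q": joint angles; "joint_vel": joint speeds; "joint_torque": joint torques, N m; "eef_pos": TCP position; "tool_rot": TCP orientation; "contact_force": force on the tool from outside, world axes, zero at the start; "torque": the same for the moment, N m; "gripper_width": opening from 0.0 (shut) to 1.0 (fully open); "grasp_force": force on a finger pad.
Only numpy, scipy, OpenCV 4.12 (cv2) and the standard library are available. Lean on these libraries where they do the work, as an engineer would, in place of code of your own. Each camera call takes 0.05 s, during which the arm holds its last target. There are 200 camera calls.

## Working session

There is one attempt and no reset: what is moved stays moved. The work goes in short steps, Python scripts to look and compute and a tool call to move; the robot and the scene stay as the last step left them, time stands still between calls to the robot, and variables do not carry over. Pictures are saved under pics/ and viewed, at most 10 in all, crops included, and the job is handed in when it is done.

Besides the shell and the picture viewer there is one more tool, called after "Emit:" as a command line: name --pt "numbers of a row" for each row, then --argument value for the rest. jog_arm: Moves the arm, as the interface text tells. Its arguments: {"type":"object","properties":{"motion":{"type":"array"},"grip_force":{"type":"number"}},"required":["motion"]}

```bash
mkdir -p pics
cat > h.py <<'E'
import numpy as np, cv2
from station import bot
def ray(p,xy):
    K=np.array(p["camera_matrix"]);T=np.array(p["T"])
    d=T[:3,:3]@np.linalg.solve(K,[xy[0],xy[1],1.]);return T[:3,3],d
def atz(p,xy,z):
    o,d=ray(p,xy);return o+d*(z-o[2])/d[2]
def tri(pa,a,pb,b):
    o1,d1=ray(pa,a);o2,d2=ray(pb,b);d1=d1/np.linalg.norm(d1);d2=d2/np.linalg.norm(d2)
    s=np.linalg.lstsq(np.c_[d1,-d2],o2-o1,rcond=None)[0]
    x,y=o1+s[0]*d1,o2+s[1]*d2;return (x+y)/2,np.linalg.norm(x-y)
def proj(p,X):
    T=np.array(p["T"]);c=T[:3,:3].T@(np.asarray(X)-T[:3,3]);u=np.array(p["camera_matrix"])@c;return u[:2]/u[2]
def save(p,n):cv2.imwrite("pics/"+n,cv2.cvtColor(p["pixels"],cv2.COLOR_RGB2BGR))
E
python3 - <<'E'
from h import *
np.set_printoptions(precision=4,suppress=True)
P={n:bot.read_camera(n) for n in("scene","top")}
for n,p in P.items(): save(p,n+"0.png");print(n,np.array(p["T"])[:3].round(3).tolist(),np.array(p["camera_matrix"])[0])
for t in "dispenser inner inner_grip outer outer_mark flap_hinge flap_edge saucer bottle brush trowel".split():
    r={n:bot.tip_of(t,p)[:1] for n,p in P.items()}
    s=[(n,np.round(v[0]["xy"],1).tolist(),round(v[0]["score"],2)) for n,v in r.items() if v]
    x=tri(P["scene"],r["scene"][0]["xy"],P["top"],r["top"][0]["xy"]) if len(s)==2 else ""
    print(t,s,x)
print(bot.get_obs())
E
```

```text
scene [[0.627, 0.511, -0.588, 1.271], [0.779, -0.432, 0.455, -0.486], [-0.022, -0.743, -0.669, 0.888]] [603.5718   0.     310.3289]
top [[-0.018, -0.992, 0.124, 0.463], [-1.0, 0.02, 0.021, 0.027], [-0.024, -0.124, -0.992, 1.163]] [522.4342   0.     323.5697]
dispenser [('scene', [260.6, 304.2], 0.96), ('top', [386.8, 245.3], 0.73)] (array([ 0.5945, -0.0893,  0.0004]), np.float64(0.0011153832577680317))
inner [('scene', [289.7, 241.6], 0.62), ('top', [352.6, 238.6], 0.73)] (array([ 0.5952, -0.0103,  0.1198]), np.float64(0.003714225190379016))
inner_grip [('scene', [291.2, 237.7], 0.67), ('top', [351.9, 243.5], 0.79)] (array([ 0.5873, -0.0054,  0.1207]), np.float64(0.00390881320076899))
outer [('scene', [293.1, 249.0], 0.8), ('top', [350.0, 245.2], 0.82)] (array([ 0.5874, -0.0025,  0.0896]), np.float64(0.003715071422034278))
outer_mark [('scene', [298.6, 256.2], 0.61), ('top', [354.7, 228.4], 0.87)] (array([ 0.6201, -0.0132,  0.1017]), np.float64(0.0022505290748601873))
flap_hinge [('scene', [235.9, 294.4], 0.61), ('top', [422.0, 225.6], 0.9)] (array([ 0.6226, -0.153 ,  0.098 ]), np.fl
[... 477 characters left out ...]
t64(0.007005929630434315))
trowel [('scene', [238.5, 241.9], 0.73), ('top', [354.3, 324.6], 0.82)] (array([ 0.418 , -0.0169, -0.0031]), np.float64(0.011402271227848985))
{'t': 1.2, 'q': array([ 1.2409,  0.477 ,  0.0224,  1.5554, -0.0115,  1.1093, -0.0831]), 'joint_vel': array([ 0.0003,  0.0004,  0.0009, -0.0014, -0.0012,  0.001 , -0.0003]), 'joint_torque': array([ -0.0009, -59.6322,   1.6063, -28.1545,   0.0125,   0.0015,
        -0.    ]), 'eef_pos': array([ 0.1485, -0.6585,  0.2313]), 'tool_rot': array([0.    , 0.9939, 0.1107, 0.    ]), 'contact_force': array([-0.517 , -0.3049, -0.1579]), 'torque': array([-0.0182, -0.0113,  0.0293]), 'grasp_force': 0.0, 'gripper_width': 1.0041816025122992}
```

Run:
```python
import cv2,numpy as np
a=cv2.imread("pics/top0.png");b=cv2.imread("pics/scene0.png")
A=cv2.resize(a[200:290,310:395],(400,424),interpolation=cv2.INTER_CUBIC)
B=cv2.resize(b[210:290,255:335],(400,400),interpolation=cv2.INTER_CUBIC)
B=cv2.copyMakeBorder(B,0,24,0,0,cv2.BORDER_CONSTANT)
cv2.imwrite("pics/crop0.png",np.hstack([A,B]))
```

```text
(no output)
```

View pics/scene0.png

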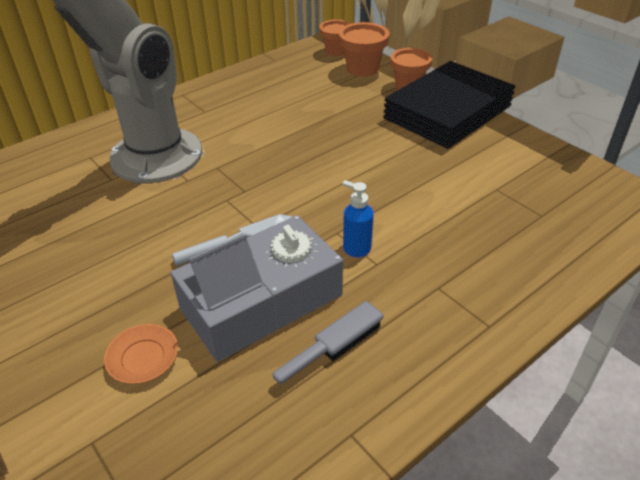

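View pics/top0.png

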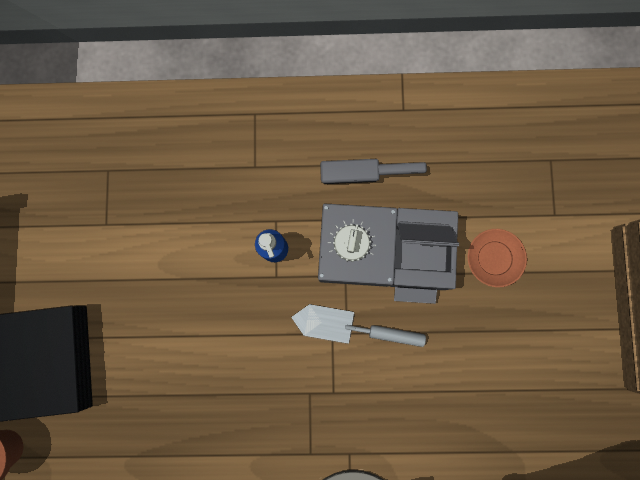

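View pics/crop0.png

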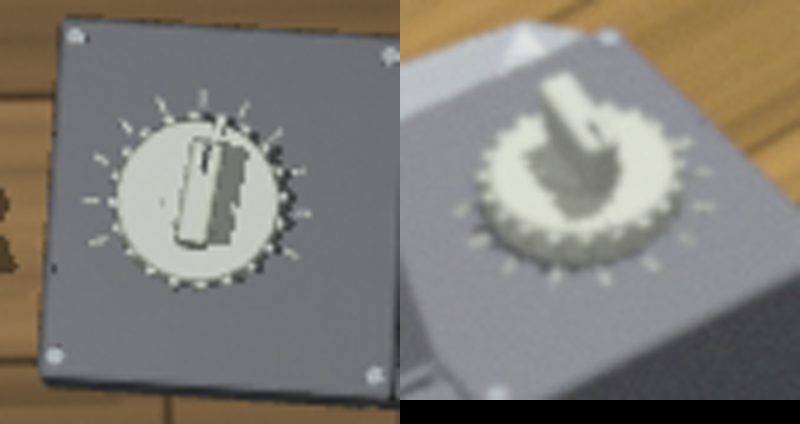

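The scene view shows the dispenser with the flap open (its free edge near (222,246)), the knobs at (292,246), and the saucer, bottle and brush clear of it. In the top view the knob is at about (352,242). The crop shows the bar running nearly straight up the image, with its black line at the upper end, leaning slightly right.

```bash
cat >> h.py <<'E'
def go(x,y,z,yaw):
    """tool-frame shift (mm) and z-turn from the present measured pose to a tool-down target"""
    from scipy.spatial.transform import Rotation as R
    o=bot.get_obs();q=o["tool_rot"];r=R.from_quat([q[1],q[2],q[3],q[0]])
    t=R.from_euler("z",yaw)*R.from_euler("x",np.pi)
    print("turn",(r.inv()*t).as_rotvec().round(3),"shift",(r.inv().apply(np.array([x,y,z])-o["eef_pos"])*1000).round(1),"t",o["t"])
E
python3 - <<'E'
from h import *
import pickle
np.set_printoptions(precision=4,suppress=True)
p=bot.read_camera("top");s=bot.read_camera("scene")
c=lambda u,v:(310+u/4.706-.4,200+v/4.706-.4)
k=[atz(p,c(*a),.144) for a in((193,137),(217,141),(177,240),(203,246))]
m=np.mean(k,0);d=(k[0]+k[1]-k[2]-k[3])/2
print("bar",m,"len",np.linalg.norm(d),"yaw",np.arctan2(d[1],d[0]))
print("disc",atz(p,c(199,200),.1145))
sc=[atz(p,c(*a),.101) for a in((75,36),(391,55),(55,355),(376,375))]
d=(sc[0]-sc[2]+sc[1]-sc[3]);e=sc[0]+sc[2]-sc[1]-sc[3];print("disp yaw",np.arctan2(d[1],d[0]),np.arctan2(-e[0],e[1]),np.mean(sc,0))
e=lambda u,v:(255+(u-400)/5-.4,210+v/5-.4)
print("scene disc",atz(s,e(583,163),.1145),"bar", atz(s,e(580,105),.144))
yaw=-.08
go(.595,-.012,.30,np.pi-.15)
E
```

```text
bar [ 0.59   -0.0058  0.144 ] len 0.0442008299026824 yaw -0.1661158530421874
disc [ 0.5898 -0.0073  0.1145]
disp yaw -0.0797747998874439 -0.08208168214236086 [ 0.5895 -0.0186  0.101 ]
scene disc [ 0.5927 -0.0075  0.1145] bar [ 0.593  -0.0075  0.144 ]
turn [ 0.    0.   -2.77] shift [ 577.8 -532.4  -68.7] t 1.3
```

Emit:
jog_arm --pt "0 0 -0.18 20 -18 -40 85" --pt "0 0 -0.36 60 -56 -69 70" --pt "0 0 -0.54 100 -94 -69 50" --pt "0 0 -0.72 140 -131 -69 40" --pt "0 0 -0.9 180 -168 -69 40" --pt "0 0 -1.08 220 -206 -69 40" --pt "0 0 -1.26 260 -243 -69 40" --pt "0 0 -1.44 300 -280 -69 40" --pt "0 0 -1.62 340 -318 -69 40" --pt "0 0 -1.8 380 -355 -69 40" --grip_force 25

```text
t: 2.55
eef_pos: [0.4419, -0.2271, 0.3007]
tool_rot: [0.0, 0.529, 0.849, -0.0]
contact_force: [-0.3, -1.0, 0.5]
gripper_width: 0.468
grasp_force: 0.0
```

```bash
python3 -c "
from h import *
go(.591,-.007,.25,np.pi-.166)"
```

```text
turn [-0.     0.001 -0.948] shift [131.9 230.9  50.6] t 2.55
```

Emit:
jog_arm --pt "0 0 -0.18 26 46 0 40" --pt "0 0 -0.36 53 92 10 40" --pt "0 0 -0.54 79 138 20 40" --pt "0 0 -0.72 106 185 30 40" --pt "0 0 -0.9 132 231 40 40" --pt "0 0 -0.948 132 231 50 40" --pt "0 0 -0.948 132 231 50 40"

```text
t: 3.42
eef_pos: [0.5907, -0.0099, 0.2492]
tool_rot: [-0.001, 0.086, 0.996, -0.0]
contact_force: [-0.1, -0.3, 0.2]
gripper_width: 0.475
grasp_force: 0.0
```

Run:
```python
from h import *
go(.591,-.007,.17,np.pi-.166)
print(bot.get_obs()["q"].round(2))
a=bot.read_camera("top");b=bot.read_camera("scene")
A=cv2.resize(a["pixels"][200:290,310:395],(400,424),interpolation=cv2.INTER_CUBIC)
B=cv2.resize(b["pixels"][170:270,245:335],(381,424),interpolation=cv2.INTER_CUBIC)
cv2.imwrite("pics/h1.png",np.hstack([A,B])[:,:,::-1])
```

```text
turn [-0.001 -0.002 -0.007] shift [ 0.   3.  79.2] t 3.425
[ 0.49  0.43 -0.77  1.7   0.32  1.15  1.04]
```

View pics/h1.png

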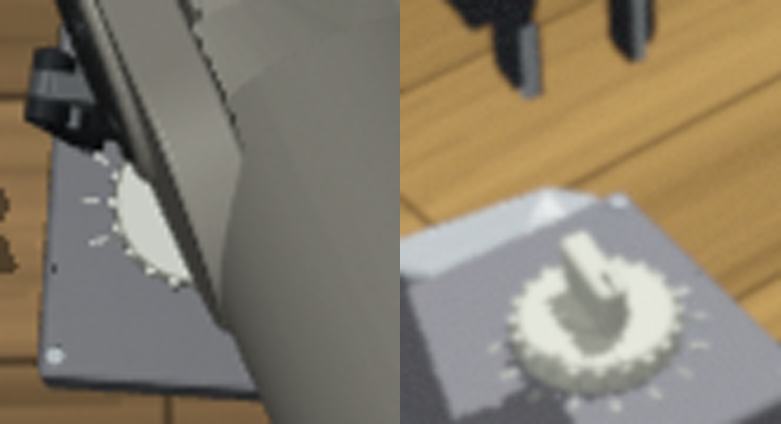

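The arm hides most of the knob in the top view. In the scene crop the open fingers hang above the knob, as planned. I'll go lower for a side check.

Emit:
jog_arm --pt "0 0 -0.003 0 3 40 40" --pt "0 0 -0.007 0 3 80 40" --pt "0 0 -0.007 0 3 95 40" --pt "0 0 -0.007 0 3 95 40"

```text
t: 4.03
eef_pos: [0.5918, -0.0071, 0.1554]
tool_rot: [-0.0, 0.083, 0.997, -0.0]
contact_force: [-0.1, 0.4, 0.4]
gripper_width: 0.468
grasp_force: 0.0
```

Run:
```python
from h import *
go(.591,-.007,.122,np.pi-.166)
b=bot.read_camera("scene")
x=bot.get_obs()["eef_pos"];print("tcp px",proj(b,x),"bar top px",proj(b,[.591,-.007,.144]))
B=cv2.resize(b["pixels"][180:280,235:355],(720,600),interpolation=cv2.INTER_CUBIC)
cv2.imwrite("pics/h2.png",B[:,:,::-1])
```

```text
turn [-0.001 -0.001 -0.001] shift [ 0.8 -0.  33.4] t 4.025
tcp px [290.55178367 225.2378527 ] bar top px [290.16095036 229.93844563]
```

View pics/h2.png

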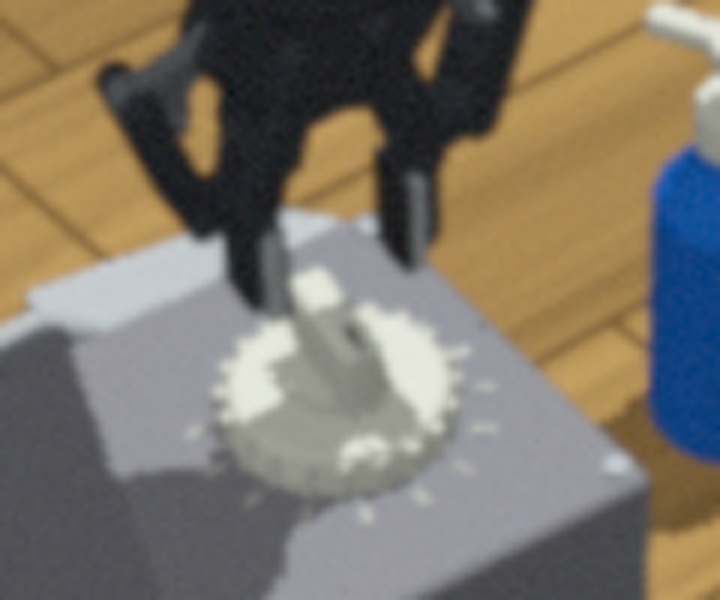

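The fingers straddle the bar evenly: left tip at (262,300), right at (408,260), bar top near (336,308) in the crop. Descending and gripping.

Emit:
jog_arm --pt "0 0 0 -1 0 15 40" --pt "0 0 0 -1 0 33 40" --pt "0 0 0 -1 0 33 40" --pt "0 0 0 -1 0 33 20" --pt "0 0 0 -1 0 33 20" --pt "0 0 0 -1 0 33 18" --grip_force 25

```text
t: 4.82
eef_pos: [0.5932, -0.0064, 0.1227]
tool_rot: [0.0, 0.082, 0.997, -0.0]
contact_force: [0.5, -0.3, 0.5]
gripper_width: 0.209
grasp_force: 0.0
```

Emit:
jog_arm --pt "0 0 0 0 0 0 16" --pt "0 0 0 0 0 0 14" --pt "0 0 0 0 0 0 8" --pt "0 0 0 0 0 0 8"

```text
t: 5.32
eef_pos: [0.5933, -0.0078, 0.1227]
tool_rot: [0.0, 0.083, 0.997, -0.001]
contact_force: [-1.3, -5.0, 4.0]
gripper_width: 0.158
grasp_force: 25.1
```

Run:
```python
from h import *
o=bot.get_obs();print(o["contact_force"],o["torque"],o["grasp_force"],o["gripper_width"],o["q"].round(2))
go(.591,-.007,.122,np.pi-.166)
```

```text
[-1.31047804 -5.02907306  3.99056312] [-1.11708178  0.19088946 -0.04079412] 25.10030686855316 0.15800458038865545 [ 0.43  0.56 -0.7   1.82  0.45  0.93  0.93]
turn [-0.002  0.001 -0.   ] shift [2.4 0.4 0.7] t 5.325
```

Emit:
jog_arm --pt "0 0 0.0 1 -1.5 -1 8" --pt "0 0 0.06 1 -1.5 -1 8" --pt "0 0 0.12 1 -1.5 -1 8" --pt "0 0 0.18 1 -1.5 -1 8" --pt "0 0 0.24 1 -1.5 -1 8" --pt "0 0 0.24 1 -1.5 -1 8"

```text
t: 6.08
eef_pos: [0.5929, -0.0085, 0.1228]
tool_rot: [0.001, 0.202, 0.979, 0.0]
contact_force: [4.8, -3.5, -6.6]
gripper_width: 0.156
grasp_force: 25.6
```

```bash
cat > s.py <<'E'
from h import *
o=bot.get_obs();q=o["tool_rot"]
print("F",o["contact_force"].round(2),"M",o["torque"].round(3),"g",round(o["grasp_force"],1),"yaw",round((2*np.arctan2(q[2],q[1]))%(2*np.pi),4),"p",o["eef_pos"].round(4),"t",o["t"])
E
python3 s.py
```

```text
F [ 4.85 -3.48 -6.64] M [-0.847 -1.202 -0.047] g 25.6 yaw 2.7354 p [ 0.5929 -0.0085  0.1228] t 6.075
```

Emit:
jog_arm --pt "0 0 0.02 -1.3 -0.5 0.6 8" --pt "0 0 0.04 -1.3 -0.5 0.6 8" --pt "0 0 0.06 -1.3 -0.5 0.6 8"

```text
t: 6.45
eef_pos: [0.5929, -0.0086, 0.1228]
tool_rot: [0.0, 0.231, 0.973, 0.0]
contact_force: [1.6, -2.3, -0.2]
gripper_width: 0.156
grasp_force: 26.5
```

```bash
python3 s.py
```

```text
F [ 1.65 -2.31 -0.18] M [-0.638 -0.334  0.093] g 26.5 yaw 2.6756 p [ 0.5929 -0.0086  0.1228] t 6.45
```

Emit:
jog_arm --pt "0 0 0.02 0 -0.4 0 8" --pt "0 0 0.04 0 -0.4 0 8" --pt "0 0 0.06 0 -0.4 0 8"

```text
t: 6.82
eef_pos: [0.5928, -0.0088, 0.1228]
tool_rot: [0.0, 0.26, 0.966, 0.0]
contact_force: [3.4, -1.4, -0.2]
gripper_width: 0.153
grasp_force: 26.4
```

```bash
python3 s.py
```

```text
F [ 3.43 -1.43 -0.15] M [-0.443 -0.539  0.04 ] g 26.4 yaw 2.6155 p [ 0.5928 -0.0088  0.1228] t 6.825
```

Emit:
jog_arm --pt "0 0 0.02 0 0 0 8" --pt "0 0 0.04 0 0 0 8" --pt "0 0 0.06 0 0 0 8"

```text
t: 7.2
eef_pos: [0.5927, -0.0089, 0.1228]
tool_rot: [0.0, 0.289, 0.957, 0.0]
contact_force: [2.5, -2.2, -1.5]
gripper_width: 0.159
grasp_force: 26.4
```

```bash
python3 s.py
```

```text
F [ 2.48 -2.19 -1.52] M [-0.408 -0.652  0.097] g 26.4 yaw 2.5555 p [ 0.5927 -0.0089  0.1228] t 7.2
```

Emit:
jog_arm --pt "0 0 0.02 -0.5 -0.3 0 8" --pt "0 0 0.04 -0.5 -0.3 0 8" --pt "0 0 0.06 -0.5 -0.3 0 8" --pt "0 0 0.07 -0.5 -0.3 0 8"

```text
t: 7.7
eef_pos: [0.5926, -0.0091, 0.1228]
tool_rot: [-0.0, 0.322, 0.947, 0.0]
contact_force: [0.1, 0.2, 1.0]
gripper_width: 0.159
grasp_force: 26.7
```

```bash
python3 s.py
```

```text
F [0.14 0.2  0.96] M [-0.03  -0.088  0.132] g 26.7 yaw 2.4862 p [ 0.5926 -0.0091  0.1228] t 7.7
```

Emit:
jog_arm --pt "0 0 0.02 0 0 0 8" --pt "0 0 0.04 0 0 0 8"

```text
t: 7.95
eef_pos: [0.5926, -0.0092, 0.1227]
tool_rot: [-0.0, 0.341, 0.94, -0.0]
contact_force: [-0.7, 0.8, 2.9]
gripper_width: 0.155
grasp_force: 26.9
```

```bash
python3 s.py
```

```text
F [-0.71  0.75  2.89] M [0.108 0.113 0.065] g 26.9 yaw 2.4456 p [ 0.5926 -0.0092  0.1227] t 7.95
```

Only noise; the stop is not met yet. Continuing.

Emit:
jog_arm --pt "0 0 0.02 0 0 -0.2 8" --pt "0 0 0.04 0 0 -0.2 8" --pt "0 0 0.06 0 0 -0.2 8"

```text
t: 8.32
eef_pos: [0.5924, -0.0094, 0.1227]
tool_rot: [-0.0, 0.369, 0.929, -0.0]
contact_force: [-1.1, 1.8, 2.0]
gripper_width: 0.159
grasp_force: 26.8
```

```bash
python3 s.py
```

```text
F [-1.1   1.8   2.02] M [0.142 0.255 0.083] g 26.8 yaw 2.3855 p [ 0.5924 -0.0094  0.1227] t 8.325
```

Emit:
jog_arm --pt "0 0 0.02 0.3 0.4 -0.2 8" --pt "0 0 0.04 0.3 0.4 -0.2 8" --pt "0 0 0.06 0.3 0.4 -0.2 8" --pt "0 0 0.07 0.3 0.4 -0.2 8"

```text
t: 8.82
eef_pos: [0.5923, -0.0095, 0.1228]
tool_rot: [-0.0, 0.401, 0.916, -0.001]
contact_force: [-2.6, -1.6, -0.7]
gripper_width: 0.159
grasp_force: 26.5
```

```bash
python3 s.py
```

```text
F [-2.61 -1.63 -0.69] M [-0.319  0.536  0.107] g 26.5 yaw 2.3157 p [ 0.5923 -0.0095  0.1228] t 8.825
```

Emit:
jog_arm --pt "0 0 0.02 0 -0.5 0 8" --pt "0 0 0.04 0 -0.5 0 8" --pt "0 0 0.06 0 -0.5 0 8" --pt "0 0 0.07 0 -0.5 0 8"

```text
t: 9.32
eef_pos: [0.5922, -0.0096, 0.1228]
tool_rot: [-0.0, 0.433, 0.901, -0.0]
contact_force: [-2.4, -0.9, -3.7]
gripper_width: 0.157
grasp_force: 26.0
```

```bash
python3 s.py
```

```text
F [-2.44 -0.87 -3.68] M [-0.363  0.383  0.157] g 26.0 yaw 2.2458 p [ 0.5922 -0.0096  0.1228] t 9.325
```

Emit:
jog_arm --pt "0 0 0.015 0 -0.3 0.2 8" --pt "0 0 0.03 0 -0.3 0.2 8"

```text
t: 9.57
eef_pos: [0.5921, -0.0096, 0.1228]
tool_rot: [-0.0, 0.447, 0.895, -0.0]
contact_force: [-3.1, -1.0, -3.4]
gripper_width: 0.159
grasp_force: 26.1
```

```bash
python3 s.py
```

```text
F [-3.12 -0.96 -3.42] M [-0.292  0.463  0.188] g 26.1 yaw 2.2158 p [ 0.5921 -0.0096  0.1228] t 9.575
```

Emit:
jog_arm --pt "0 0 0.01 0 0 0.2 8" --pt "0 0 0.02 0 0 0.2 8"

```text
t: 9.82
eef_pos: [0.592, -0.0097, 0.1227]
tool_rot: [-0.0, 0.455, 0.89, -0.0]
contact_force: [-4.9, -2.2, -0.2]
gripper_width: 0.165
grasp_force: 26.5
```

```bash
python3 s.py
```

```text
F [-4.94 -2.23 -0.18] M [-0.416  0.732  0.207] g 26.5 yaw 2.1961 p [ 0.592  -0.0097  0.1227] t 9.825
```

Emit:
jog_arm --pt "0 0 0 0 -0.5 0 8" --pt "0 0 0 0 -0.5 0 8" --grip_force 50

```text
t: 10.07
eef_pos: [0.592, -0.0097, 0.1229]
tool_rot: [0.0, 0.455, 0.89, 0.0]
contact_force: [-2.9, -0.4, -0.1]
gripper_width: 0.15
grasp_force: 53.5
```

```bash
python3 s.py
```

```text
F [-2.89 -0.38 -0.13] M [-0.256  0.567  0.158] g 53.5 yaw 2.1968 p [ 0.592  -0.0097  0.1229] t 10.075
```

Emit:
jog_arm --pt "0 0 0.015 0 -0.3 0 8" --pt "0 0 0.03 0 -0.3 0 8"

```text
t: 10.32
eef_pos: [0.5919, -0.0097, 0.1229]
tool_rot: [0.0, 0.469, 0.883, 0.0]
contact_force: [-3.0, -0.8, -0.5]
gripper_width: 0.15
grasp_force: 53.5
```

```bash
python3 s.py
```

```text
F [-3.04 -0.82 -0.53] M [-0.117  0.289  0.257] g 53.5 yaw 2.166 p [ 0.5919 -0.0097  0.1229] t 10.325
```

Emit:
jog_arm --pt "0 0 0 0 -0.2 0 8"

```text
t: 10.45
eef_pos: [0.5919, -0.0097, 0.1229]
tool_rot: [0.0, 0.468, 0.884, 0.0]
contact_force: [-0.8, 0.2, -0.7]
gripper_width: 0.152
grasp_force: 53.3
```

```bash
python3 s.py
python3 - <<'E'
from h import *
v=[]
for i in range(4): bot.read_camera("scene");v.append(bot.get_obs()["torque"][2])
print(np.round(v,3))
E
```

```text
F [-0.81  0.21 -0.74] M [ 0.065 -0.066  0.142] g 53.3 yaw 2.1667 p [ 0.5919 -0.0097  0.1229] t 10.45
[0.13  0.136 0.126 0.114]
```

Emit:
jog_arm --pt "0 0 0.004 0 0 0 8" --pt "0 0 0.008 0 0 0 8" --pt "0 0 0.012 0 0 0 8"

```text
t: 11.02
eef_pos: [0.5919, -0.0098, 0.1229]
tool_rot: [0.0, 0.474, 0.881, 0.0]
contact_force: [0.1, 0.9, -1.6]
gripper_width: 0.151
grasp_force: 53.4
```

```bash
python3 s.py
python3 - <<'E'
from h import *
v=[]
for i in range(4): bot.read_camera("scene");v.append(bot.get_obs()["torque"][2])
print(np.round(v,3))
E
```

```text
F [ 0.1   0.89 -1.63] M [ 0.354 -0.36   0.236] g 53.4 yaw 2.1548 p [ 0.5919 -0.0098  0.1229] t 11.025
[0.231 0.234 0.241 0.176]
```

Emit:
jog_arm --pt "0 0 0.005 0 0 0 8" --pt "0 0 0.01 0 0 0 8"

```text
t: 11.48
eef_pos: [0.5919, -0.0098, 0.1229]
tool_rot: [0.0, 0.478, 0.878, 0.0]
contact_force: [1.9, 2.0, -2.0]
gripper_width: 0.15
grasp_force: 53.4
```

```bash
python3 s.py
python3 - <<'E'
from h import *
v=[]
for i in range(4): bot.read_camera("scene");v.append(bot.get_obs()["torque"][2])
print(np.round(v,3))
E
```

```text
F [ 1.9   1.96 -1.97] M [ 0.534 -0.7    0.248] g 53.4 yaw 2.1447 p [ 0.5919 -0.0098  0.1229] t 11.475
[0.242 0.195 0.17  0.211]
```

Resistance is about 0.25 N m in total, so about 0.17–0.2 above the drag, which is snug. Releasing straight open and lifting.

Emit:
jog_arm --pt "0 0 0 0 0 0 16" --pt "0 0 0 0 0 0 30" --pt "0 0 0 0 0 0 34" --pt "0 0 0 0 0 0 34" --pt "0 0 0 0 0 -20 34" --pt "0 0 0 0 0 -70 34" --pt "0 0 0 0 0 -120 20" --pt "0 0 0 0 0 -120 0"

```text
t: 12.68
eef_pos: [0.5943, -0.0094, 0.2488]
tool_rot: [0.004, 0.478, 0.878, 0.002]
contact_force: [0.4, -0.0, -0.1]
gripper_width: 0.037
grasp_force: 0.0
```

```bash
python3 s.py
python3 - <<'E'
from h import *
b=bot.read_camera("scene")
c=np.array([.592,-.0095]);y=-.081;R=np.array([[np.cos(y),-np.sin(y)],[np.sin(y),np.cos(y)]])
h=c+R@[.045,-.145];print("hinge",h)
for t in("flap_edge","flap_hinge","outer_mark"):
    r=bot.tip_of(t,b);print(t,[(np.round(k["xy"],1),round(k["score"],2)) for k in r[:2]])
for a in(.8,.9,1.,1.1,1.2): print(a,proj(b,[*(c+R@[.045-.097*np.cos(a),-.145]),.103+.097*np.sin(a)]).round(1))
print(proj(b,[*h,.103]))
B=cv2.resize(b["pixels"][170:320,155:355],(800,600),interpolation=cv2.INTER_CUBIC)
cv2.imwrite("pics/h3.png",B[:,:,::-1])
x=h+R@[-.022,0];print(x);go(*x,.225,np.pi+y-np.pi/2);go(*x,.225,np.pi+y)
E
```

```text
F [ 0.42 -0.04 -0.14] M [-0.02   0.022 -0.042] g 0.0 yaw 2.1449 p [ 0.5943 -0.0094  0.2488] t 12.675
hinge [ 0.6251203 -0.1576656]
flap_edge [(array([219.2, 246.4]), 0.7)]
flap_hinge [(array([237.8, 297.4]), 0.67)]
outer_mark [(array([300. , 252.1]), 0.83)]
0.8 [211.6 244. ]
0.9 [213.  243.6]
1.0 [214.7 243.8]
1.1 [216.7 244.5]
1.2 [218.8 245.7]
[234.58699273 294.56208081]
[ 0.60319243 -0.15588555]
turn [-0.002 -0.     0.655] shift [-129.   -68.5   17.1] t 12.875
turn [-0.001 -0.001 -0.916] shift [-129.   -68.5   17.1] t 12.875
```

View pics/h3.png

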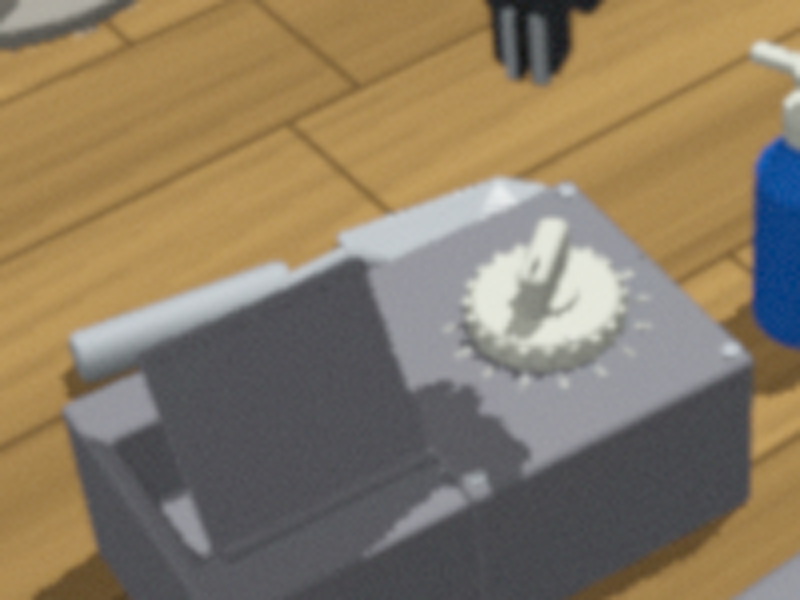

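The bar now points about 0.83 rad clockwise of where it began (crop (552,222) to (530,275)). The flap's free edge runs (143,358)–(360,262) in the crop and its hinge (215,555)–(440,458), so it is open about 1.1 rad. The closed fingers go above it, just in front of the hinge line.

```bash
python3 -c "
from h import *
go(.6092,-.1564,.225,np.pi-.081)"
```

```text
turn [-0.001 -0.001 -0.916] shift [-132.7  -63.7   17.1] t 12.875
```

Emit:
jog_arm --pt "0 0 -0.18 -27 -13 0 0" --pt "0 0 -0.36 -60 -28 0 0" --pt "0 0 -0.54 -92 -43 0 0" --pt "0 0 -0.72 -118 -56 0 0" --pt "0 0 -0.9 -132 -63 5 0" --pt "0 0 -0.916 -133 -64 10 0" --pt "0 0 -0.916 -133 -64 17 0"

```text
t: 13.75
eef_pos: [0.6095, -0.1555, 0.2247]
tool_rot: [-0.001, 0.042, 0.999, 0.001]
contact_force: [-0.1, -0.4, 0.7]
gripper_width: 0.003
grasp_force: 0.0
```

```bash
python3 s.py
python3 - <<'E'
from h import *
go(.6092,-.1564,.18,np.pi-.081)
b=bot.read_camera("scene")
B=cv2.resize(b["pixels"][170:320,155:355],(800,600),interpolation=cv2.INTER_CUBIC)
cv2.imwrite("pics/h4.png",B[:,:,::-1])
E
```

```text
F [-0.15 -0.36  0.7 ] M [-0.011 -0.002 -0.019] g 0.0 yaw 3.0585 p [ 0.6095 -0.1555  0.2247] t 13.75
turn [ 0.001 -0.001 -0.002] shift [ 0.2 -1.  44.7] t 13.75
```

View pics/h4.png

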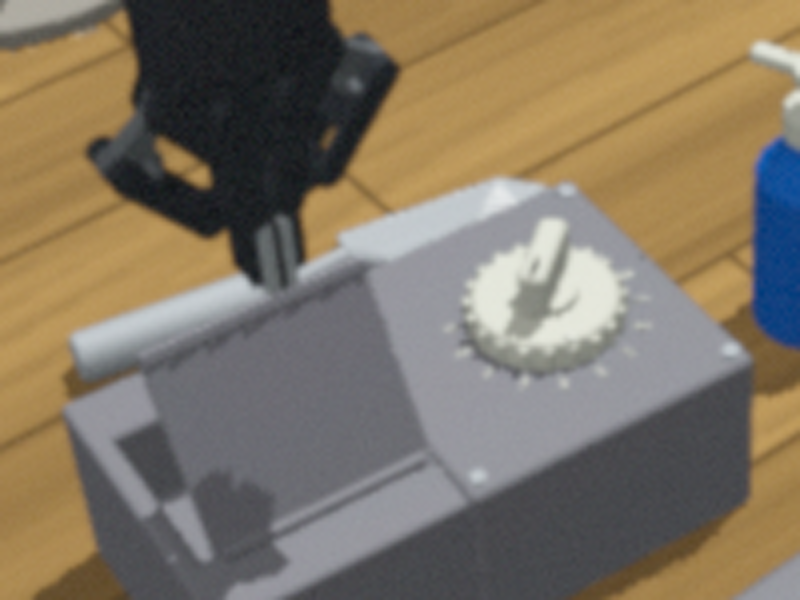

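Emit:
jog_arm --pt "0 0 0 0 -1 20 0" --pt "0 0 0 0 -1 40 0" --pt "0 0 0 0 -1 50 0" --pt "0 0 0 2 -1 56 0" --pt "0 0 0 5 -1 62 0" --pt "0 0 0 8 -1 68 0"

```text
t: 14.55
eef_pos: [0.602, -0.1569, 0.1578]
tool_rot: [0.0, 0.04, 0.999, -0.0]
contact_force: [0.2, -0.5, 0.8]
gripper_width: -0.002
grasp_force: 0.4
```

```bash
python3 s.py
```

```text
F [ 0.21 -0.46  0.83] M [-0.007 -0.006 -0.034] g 0.4 yaw 3.0607 p [ 0.602  -0.1569  0.1578] t 14.55
```

Emit:
jog_arm --pt "0 0 0 2 0 6 0" --pt "0 0 0 4 0 12 0" --pt "0 0 0 7 0 18 0" --pt "0 0 0 10 0 24 0" --pt "0 0 0 13 0 30 0" --pt "0 0 0 16 0 36 0"

```text
t: 15.3
eef_pos: [0.5856, -0.1556, 0.1212]
tool_rot: [-0.0, 0.04, 0.999, 0.0]
contact_force: [0.8, -0.2, 0.8]
gripper_width: 0.002
grasp_force: 0.4
```

```bash
python3 s.py
python3 - <<'E'
from h import *
b=bot.read_camera("scene")
B=cv2.resize(b["pixels"][170:320,155:355],(800,600),interpolation=cv2.INTER_CUBIC)
cv2.imwrite("pics/h5.png",B[:,:,::-1])
E
```

```text
F [ 0.79 -0.23  0.79] M [-0.015 -0.037 -0.022] g 0.4 yaw 3.0608 p [ 0.5856 -0.1556  0.1212] t 15.3
```

View pics/h5.png

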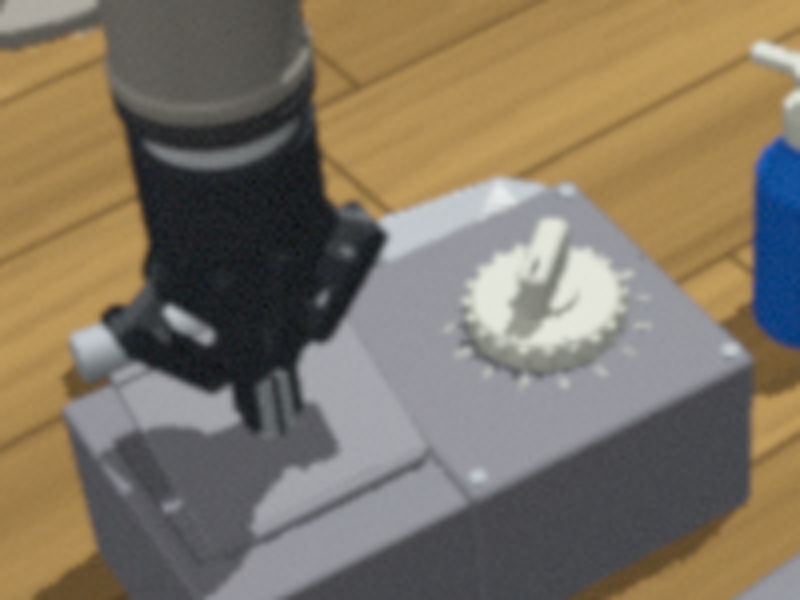

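The flap is following the fingers and is nearly flat, with the tips on it at (278,432). I'll press it fully shut.

Emit:
jog_arm --pt "0 0 0 3 0 6 0" --pt "0 0 0 6 0 11 0" --pt "0 0 0 8 0 14 0" --pt "0 0 0 8 0 16 0" --pt "0 0 0 8 0 17 0" --pt "0 0 0 8 0 17 0"

```text
t: 16.1
eef_pos: [0.5776, -0.1549, 0.1051]
tool_rot: [-0.0, 0.04, 0.999, -0.0]
contact_force: [-2.8, -0.0, 6.0]
gripper_width: -0.001
grasp_force: 2.7
```

```bash
python3 s.py
```

```text
F [-2.83 -0.01  5.97] M [ 0.092  0.637 -0.022] g 2.7 yaw 3.0607 p [ 0.5776 -0.1549  0.1051] t 16.1
```

Emit:
jog_arm --pt "0 0 0 0 0 0.6 0" --pt "0 0 0 0 0 0.6 0" --pt "0 0 0 0 0 -20 0" --pt "0 0 0 0 0 -60 0" --pt "0 0 0 0 0 -110 0" --pt "0 0 0 0 -50 -150 0" --pt "0 0 0 0 -110 -170 0" --pt "0 0 0 0 -170 -170 0" --pt "0 0 0 0 -230 -170 0" --pt "0 0 0 0 -290 -170 0"

```text
t: 17.35
eef_pos: [0.5544, -0.446, 0.2763]
tool_rot: [0.001, 0.04, 0.999, -0.0]
contact_force: [0.4, -0.2, 0.4]
gripper_width: 0.001
grasp_force: 0.0
```

```bash
python3 s.py
python3 - <<'E'
from h import *
a=bot.read_camera("top");b=bot.read_camera("scene");save(a,"top9.png");save(b,"scene9.png")
for t in("outer_mark","flap_edge","saucer","bottle","brush","trowel"):
    print(t,[[(np.round(k["xy"],1).tolist(),round(k["score"],2)) for k in bot.tip_of(t,p)[:1]] for p in(b,a)])
y=-.081;R=np.array([[np.cos(y),-np.sin(y)],[np.sin(y),np.cos(y)]]);e=np.array([.592,-.0095])+R@[.045-.097,-.145]
print("edge if shut",proj(b,[*e,.103]),proj(a,[*e,.103]))
a0=cv2.imread("pics/top0.png")
f=lambda i:cv2.resize(i,(400,400),interpolation=cv2.INTER_CUBIC)
c=lambda i:f(i[215:270,325:380]);d=np.hstack([c(a0),c(a["pixels"][:,:,::-1])])
cv2.imwrite("pics/cmp.png",d)
E
```

```text
F [ 0.44 -0.2   0.39] M [-0.047 -0.011 -0.002] g 0.0 yaw 3.0609 p [ 0.5544 -0.446   0.2763] t 17.35
outer_mark [[([298.6, 252.1], 0.65)], [([354.3, 229.3], 0.97)]]
flap_edge [[([210.2, 260.9], 0.94)], [([422.5, 270.6], 0.91)]]
saucer [[([141.7, 361.4], 0.63)], [([494.4, 255.0], 0.83)]]
bottle [[([356.8, 249.9], 0.95)], [([278.3, 247.0], 0.82)]]
brush [[([141.8, 358.5], 0.72)], [([361.8, 172.6], 0.77)]]
trowel [[([240.2, 240.0], 0.97)], [([357.5, 327.8], 0.84)]]
edge if shut [209.17879722 262.53971695] [423.02393112 271.47406617]
```

View pics/cmp.png

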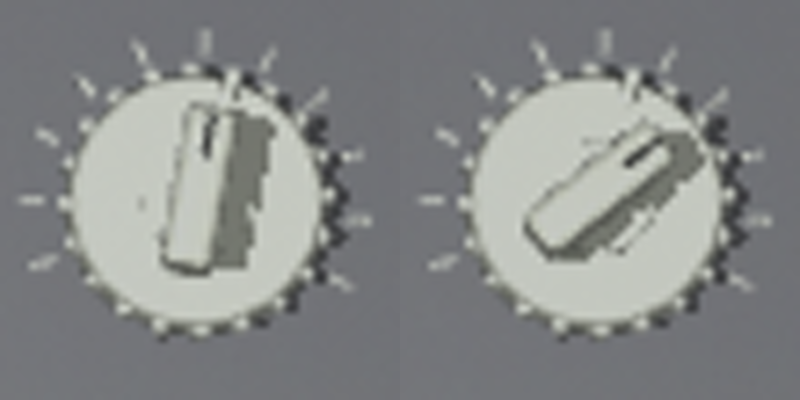

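View pics/scene9.png

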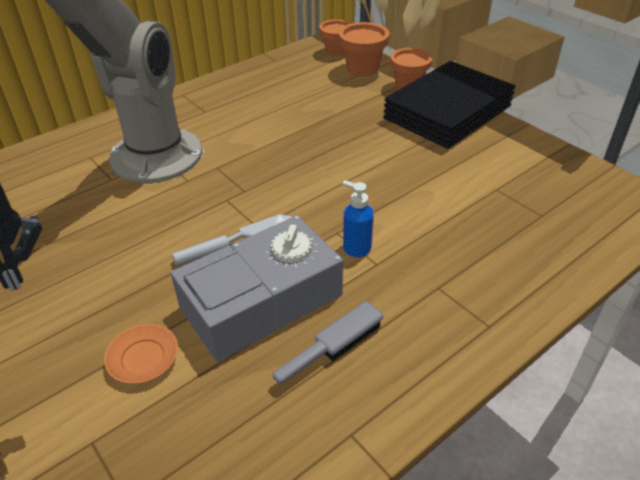

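The outer knob's pointer is where it was in both crops ((232,88) and (632,88)), and the inner bar is turned clockwise. The flap lies flat: its edge at (210,261) matches the shut prediction of (209,262.5). The saucer, bottle, brush and trowel look unmoved.

```bash
python3 -c "
from station import bot
print(bot.hand_in())"
```

```text
the job is handed in; nothing more can be done
None
```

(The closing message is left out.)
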